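Snap the airtight salt box shut

TASK

The lid is on the airtight salt box, but the locking clips on its front and on its right-hand end still stand open. Fold each of the two down over the rim and push its lower edge in against the box with a fingertip until its inner ridge snaps under the rim's lip and the clip stays shut by itself, like the two clips that are already locked. Only push: do not lift, tip or shove the box away, and leave the other two clips locked and the things around it alone.

Things in the scene. Friction and masses are not known exactly. Their poses are not given: they have to be found in the camera images.
- salt_box: white airtight food box with a grey lid, full and heavy (1.7 kg), loose on the bench. Origin: centre of its underside; x from its front to its back, y to its left end, z up (left and right as seen from its front, which faces roughly toward the robot). Walls 112 (x) by 160 mm (y); lid 124 by 172 mm, top 98 mm up. A lip runs round it 70 mm up, sticking out 8 mm from the walls.
- hinge_front (a point): middle of the front clip's hinge line, on the lid's front edge: at (-63.5, 0, 90) mm in the box's frame. The hinge line runs along the box's y.
- hinge_right (a point): middle of the right-hand clip's hinge line, on the lid's right edge: at (0, -87.5, 90) mm in the box's frame. The hinge line runs along the box's x.
- edge_front (a point): middle of the free edge of the front clip, on its outer face: 34 mm from the hinge line (when locked: 34 mm below it and 7.7 mm outside it). Clips are grey plates 3 mm thick with two windows; this one is 78 mm wide. On its inner face, 22 mm from the hinge, a ridge stands out that has to snap under the box's lip.
- edge_right (a point): middle of the free edge of the right-hand clip, on its outer face; the clip is like the front one but 60 mm wide.
- clip_front (a joint): angle of the front clip (rad): 0 hangs straight down, locked; 1.57 stands straight out; more points upward. Starts open. It swings easily and stays about where it is left when standing out; below about 0.32 its ridge meets the lip, and pushing its free edge inward with some 4 to 7 N snaps it past; let go before that, it springs out again.
- clip_right (a joint): the same for the clip on the right-hand end, which starts open.
- clip_back (a joint): the same for the clip at the back, which is locked already.
- clip_left (a joint): the same for the clip on the left-hand end, which is locked already.
- spice_jar_1: spice jar with a white cap, 41 mm across, 107 mm tall, loose bystander beyond the box. Origin: centre of its underside.
- spice_jar_2: spice jar with a green cap, 41 mm across, 103 mm tall, loose bystander. Origin: centre of its underside.
- mill_1: small pepper mill, 44 mm across, 90 mm tall, loose bystander. Origin: centre of its underside.
- spatula_1: spatula with a green handle, 295 mm long, 16 mm high, lying loose between the box and the robot. Origin: its middle.

How it is judged:
By the outcome, as a careful person would: the job done as asked, in the order asked, and still so for the second after the job is handed in, with the robot touching nothing.
It also fails if it takes over 38 s, if anything falls off the work surface, if the arm or the gripper's body presses on something with over 40 N, if the wrist force passes 120 N, or if a joint passes its speed limit or range.

ROBOT

A 6-joint arm with a two-finger parallel gripper is mounted at the origin on a cart in front of the work surface, level with it; the furniture and walls round the work are solid. World frame = base frame: x ahead of the robot, y to its left, z up, the work surface at z = 0. Lengths are in mm, angles in rad, forces in N, time in s.
With the tool pointing down it reaches from about 350 to 725 mm from the base axis. Payload 4.3 kg.
Tool frame: the origin (TCP) lies on the front face of the gripper's body, between the roots of the fingers; the fingertips stand 73 mm ahead of it and the grasp point (between the pads) lies 54 mm ahead of it (arm.hold_point_z is the distance from the TCP to the grasp point, in mm); z points along the fingers, y is the line along which they close (so a half turn about z gives the same grasp; the last joint's range is limited). The gripper opens to 85 mm and grips with 20 to 120 N. Pads are 22 mm wide; open, the fingers measure 114 mm over their backs; the gripper's body (76 mm by 85 mm) begins 54 mm behind the grasp point. The pads swing forward as they close: fully open they stand 13 mm farther back than shut.
Start: joints at [-1.371, 0.377, 0.081, 1.274, 0, 1.46], TCP at [175.309, -547.655, 303.929] pointing down, gripper open.
Joint ranges: [-2.72, 2.72], [-0.84, 1.66], [-1.02, 1.22], [-1.77, 2.12], [-1.37, 1.28], [-3.14, 3.14]. Speed limits (rad/s): [2.57, 2.57, 3.14, 3.14, 3.14, 3.14].

INTERFACE

Orientations are given as a unit quaternion [x, y, z, w].
In Python, from plant import arm gives the robot as it stands.
- The arm moves only by the tool jog_arm, never from a script. Its argument "deltas" is a list of rows, each a list of 7 numbers: the turn, a rotation vector about the tool's x, y, z in rad, then the shift along the tool's x, y, z in m, then the gripper command: -1 is shut, 1 is fully open, values between are in proportion. In form: [[ax, ay, az, tx, ty, tz, gripper], ...]. A call has 1 to 8 rows; each row shifts and turns the commanded pose from where the row before left it, along the tool's axes as they then stand; what a row does not reach is not made up. A row lasts 1/12 s, in which the tool goes at most 41.7 mm and 7.16 degrees, less where a joint would pass 70% of its speed; a pose out of reach is approached as far as the arm can. A call with a gripper value outside its range is refused whole. The fingers move at their own pace and stop on an object; "force" is the grip in N (left out, the last holds). Time passes only in rows, so rows that do not move let the fingers close. It gives the time, the measured TCP pose, the force, the opening and the grip force at its end, in the units of the state.
- arm.state(): the state, without advancing time (a new reading comes with each control period).
- arm.camera(name): name is "side" or "top" or "wrist"; returns a dict with "color" (480x640x3 uint8, red, green, blue), "fx", "fy", "cx", "cy" (pixels), "k1" (the pictures are not rectified: a ray, as slopes to the right and down, at radius r is drawn at 1 + k1 r^2 times it, then the intrinsics apply), "R" (3x3) and "t" (3): a world point X has camera coordinates R X + t; the wrist camera has in their place "hand_eye" (4x4, takes a point from camera to tool coordinates, whose origin is the TCP and whose axes are the flange's). Camera axes: x right, y down, z forward; pixel columns grow to the right and rows downward; lengths in mm; the calibration is good to about 2 mm. A picture is of the moment at which its call begins: read the wrist's pose just before it. There is no depth.
- arm.hand_in(): hands the job in; it is judged then, once.
Trained networks look in a picture, given as the dict that the camera call returned (one of the last four; its "shot" number tells which), for a name from the list of things; names that differ only in an ending like _2 or _b are one class to them, and where a whole thing is asked for, a point or a joint stands for the part that bears it (a point fixed in the world has none). Each returns a list of dicts, best first, with "p" (0 to 1); they miss things now and then, are a little off and sometimes report something else, mostly with a low value. They report only what shows in the picture. A call takes as long as a camera call.
- arm.boxes_of(picture, name): "bbox" ([left, top, right, bottom] in pixels, round what is visible of it).
The state is a dict: "t": time; "qpos": joint angles; "qd": joint speeds; "joint_efforts": joint torques, N m; "tool_pos": TCP position; "orientation": TCP orientation; "contact_force": force on the tool from outside, world axes, zero at the start; "ft_torque": the same for the moment, N m; "grip_width": opening from 0.0 (shut) to 1.0 (fully open); "finger_force": force on a finger pad.
Only numpy, scipy, OpenCV 4.12 (cv2) and the standard library are available. Lean on these libraries where they do the work, as an engineer would, in place of code of your own. Each camera call takes 0.05 s, during which the arm holds its last target. There are 200 camera calls.

## Working session

There is one attempt and no reset: what is moved stays moved. The work goes in short steps, Python scripts to look and compute and a tool call to move; the robot and the scene stay as the last step left them, time stands still between calls to the robot, and variables do not carry over. Pictures are saved under pics/ and viewed, at most 13 in all, crops included, and the job is handed in when it is done.

Besides the shell and the picture viewer there is one more tool, called after ">>>" as name([rows], argument=value, ...), one row to a line, values as JSON. jog_arm: Moves the arm, as the interface text tells. Its arguments: {"type":"object","properties":{"deltas":{"type":"array"},"force":{"type":"number"}},"required":["deltas"]}

```bash
mkdir -p pics; ls; python3 - <<'E'
from plant import arm
import cv2
s=arm.state();print({k:s[k] for k in('t','tool_pos','orientation','grip_width','contact_force')})
for n in('side','top'):
    c=arm.camera(n);cv2.imwrite(f'pics/{n}1.png',c['color'][:,:,::-1])
    print(n,c['fx'],c['cx'],c['cy'],c['k1'],c['R'],c['t'])
    for o in('salt_box','clip_front','clip_right','spatula_1','mill_1','spice_jar_1'):
        print(o,[(b['bbox'],b['p']) for b in arm.boxes_of(c,o)[:3]])
E
```

```text
pics
{'t': 0.0, 'tool_pos': array([ 175.1996064 , -547.1079228 ,  302.95065877]), 'orientation': array([ 9.88026449e-01,  1.54281129e-01, -6.32826461e-05, -1.03183661e-03]), 'grip_width': 1.0013859526715143, 'contact_force': array([-0.61442116, -0.67206128, -0.09887643])}
side 560.291501704534 327.93282235036463 238.86752823888395 -0.041443515871483295 [[-0.99804122  0.06202221 -0.00818401]
 [ 0.03487795  0.44303804 -0.8958241 ]
 [-0.05193516 -0.89435482 -0.44433344]] [ 385.68304707 -128.94454364 1307.90837793]
salt_box [([248.1, 178.2, 357.8, 275.1], 0.84)]
clip_front [([320.6, 185.3, 360.1, 204.1], 0.62)]
clip_right [([252.9, 177.0, 286.4, 190.6], 0.7)]
spatula_1 [([404.2, 218.2, 469.1, 304.3], 0.76), ([318.5, 185.6, 357.6, 203.3], 0.65)]
mill_1 [([252.3, 278.1, 284.9, 337.9], 0.7)]
spice_jar_1 [([202.6, 249.8, 239.4, 323.2], 0.86), ([190.3, 267.3, 229.5, 346.5], 0.67), ([249.7, 178.0, 356.9, 273.7], 0.57)]
top 570.6815230073519 314.51180791572466 247.5581763328389 -0.1879061923037119 [[-1.86437880e-03 -9.99798132e-01  2.00054599e-02]
 [-9.92740766e-01 -5.55373048e-04 -1.20272455e-01]
 [ 1.20259286e-01 -2.00844690e-02 -9.92539328e-01]] [373.04873291 394.08955777 923.66737487]
salt_box [([302.9, 149.2, 439.7, 272.0], 0.68)]
clip_front [([369.2, 229.2, 419.6, 272.9], 0.57)]
clip_right [([300.7, 149.5, 441.7, 274.0], 0.74), ([366.2, 227.0, 417.8, 275.8], 0.7), ([400.5, 149.1, 442.4, 192.6], 0.69)]
spatula_1 [([238.3, 334.5, 418.6, 364.7], 0.77), ([367.9, 229.5, 421.4, 276.9], 0.27)]
mill_1 [([191.8, 167.1, 221.7, 199.7], 0.86)]
spice_jar_1 [([212.2, 119.3, 249.1, 161.1], 0.98), ([181.8, 111.8, 217.7, 155.8], 0.56)]
```

```bash
python3 - <<'E'
import cv2
a=cv2.imread('pics/top1.png')[90:390,160:560];b=cv2.imread('pics/side1.png')[140:365,180:480]
cv2.imwrite('pics/top1c.png',cv2.resize(a,(800,600),interpolation=cv2.INTER_CUBIC));cv2.imwrite('pics/side1c.png',cv2.resize(b,(800,600),interpolation=cv2.INTER_CUBIC))
E
```

```text
(no output)
```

View pics/top1c.png

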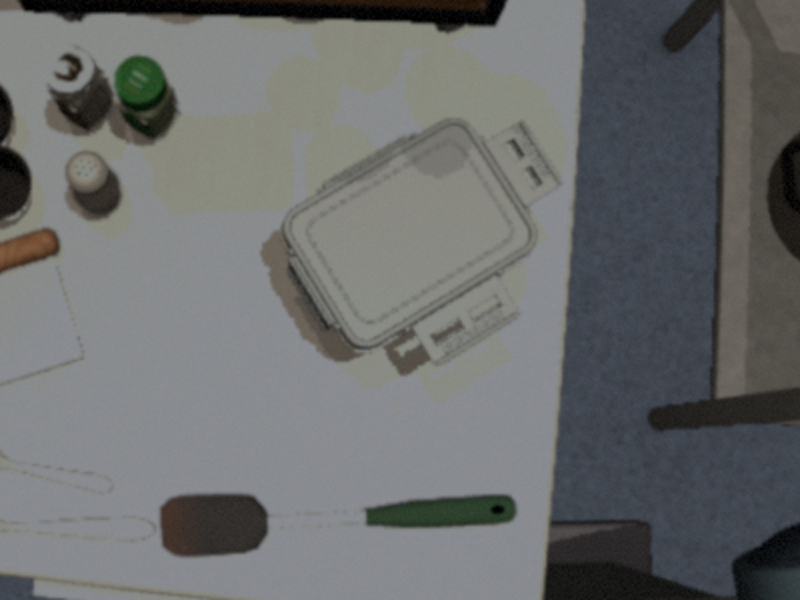

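View pics/side1c.png

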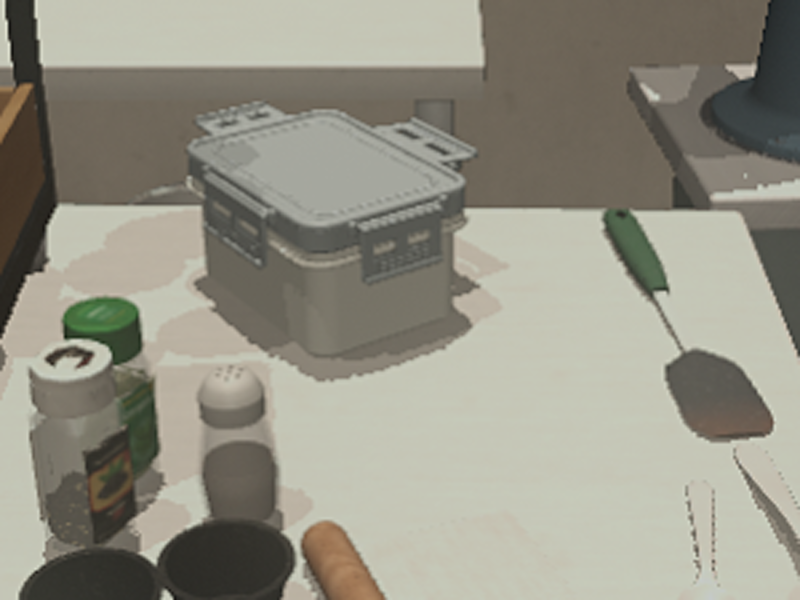

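The lid shows as a rotated rectangle in the top crop, with corners near (287,225), (365,347), (535,240) and (455,120). The front clip stands out at (470,320) and the right one at (527,165). I'll fit the box pose to the lid outline next.

```bash
cat > h.py <<'E'
import numpy as np, cv2
from scipy.spatial.transform import Rotation as Ro
def cam(c):
    # k1 model on slopes: same as OpenCV distortion
    return np.array([[c['fx'],0,c['cx']],[0,c['fy'],c['cy']],[0,0,1]]),np.array([c['k1'],0,0,0,0.])
def proj(c,P):
    K,d=cam(c);return cv2.projectPoints(np.array(P,float),cv2.Rodrigues(c['R'])[0],c['t'].astype(float),K,d)[0][:,0]
def back(c,uv,z):
    K,d=cam(c);n=cv2.undistortPoints(np.array(uv,float).reshape(-1,1,2),K,d)[:,0]
    D=np.c_[n,np.ones(len(n))]@c['R'];o=-c['R'].T@c['t']
    return o+D*((z-o[2])/D[:,2])[:,None]
def box(p,P):  # box frame -> world, p=(x,y,yaw)
    return np.array(P,float)@Ro.from_euler('z',p[2]).as_matrix().T+[p[0],p[1],0]
E
python3 - <<'E'
from h import *; from plant import arm; from scipy.optimize import least_squares
c=arm.camera('top');print('cam',-c['R'].T@c['t'])
e={'f':[(385,341),(450,303),(500,273)],'l':[(295,252),(320,294),(345,333)],'b':[(310,200),(370,165),(430,130)],'r':[(477,135),(500,170),(525,208)]}
W={k:back(c,np.array(v)/2+[160,90],95)[:,:2] for k,v in e.items()}
def f(p):
    r=[]
    for k,w in W.items():
        q=(w-p[:2])@np.array([[np.cos(p[2]),-np.sin(p[2])],[np.sin(p[2]),np.cos(p[2])]])
        r+=list({'f':q[:,0]+62,'b':q[:,0]-62,'l':q[:,1]-86,'r':q[:,1]+86}[k])
    return np.array(r)
m=np.mean([w.mean(0) for w in W.values()],0)
s=least_squares(f,[*m,.5],loss='soft_l1');p=s.x;print(p,f(p).round(1));np.save('p.npy',p)
H=box(p,[[-63.5,0,90],[0,-87.5,90]]);print(H,np.hypot(H[:,0],H[:,1]))
img=c['color'][:,:,::-1].copy()
def draw(c,img):
    for z,a,b in((98,62,86),(0,56,80)):
        cv2.polylines(img,[proj(c,box(p,[[-a,-b,z],[-a,b,z],[a,b,z],[a,-b,z]])).round().astype(int)],True,(0,0,255))
    for th in(1.57,1.9,2.2):
        s,k=34*np.sin(th),34*np.cos(th)
        for P in box(p,[[-63.5-s,0,90-k],[0,-87.5-s,90-k]]): cv2.circle(img,proj(c,[P])[0].round().astype(int),1,(255,0,0),-1)
draw(c,img)
d=arm.camera('side');im2=d['color'][:,:,::-1].copy();draw(d,im2)
cv2.imwrite('pics/ov.png',np.vstack([cv2.resize(img[130:290,280:480],(740,592))[:, :]][:1]))
cv2.imwrite('pics/ov.png',np.hstack([cv2.resize(img[140:290,290:450],None,fx=2.5,fy=4)[:, :400],cv2.resize(im2[165:285,235:375],None,fx=2.85,fy=5)])[:600,:800])
E
```

```text
cam [280.84469422 391.74366195 956.71130291]
[449.92477995 294.65210032   0.54126931] [ 0.9  0.  -0.2 -0.4  0.  -0.8 -0.2 -0.2 -0.1  0.9  0.5 -0.2]
[[395.50176245 261.93535895  90.        ]
 [495.00690389 219.65975337  90.        ]] [474.37514307 541.55539158]
```

View pics/ov.png

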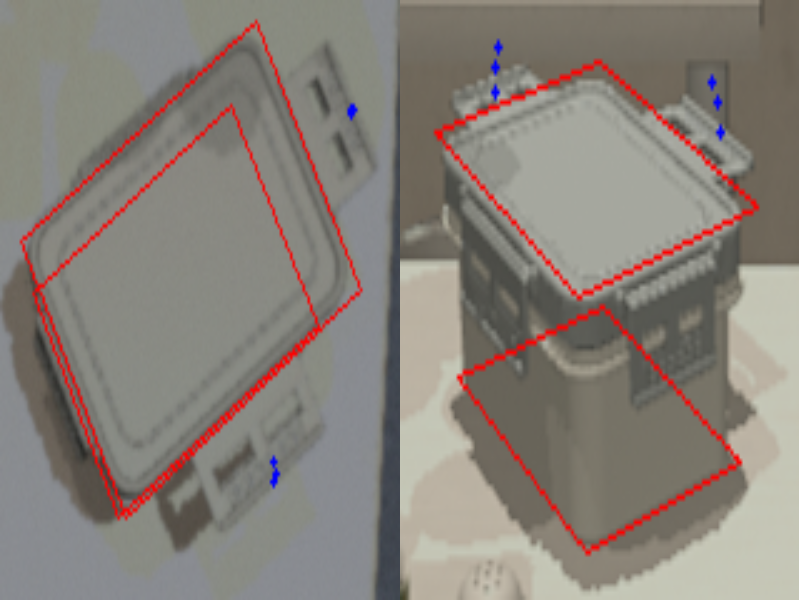

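>>> jog_arm([
  [0, 0, -0.12, 0, 0, 0, -1],
  [0, 0, -0.12, 0, 0, 0, -1],
  [0, 0, -0.12, 0, 0, 0, -1],
  [0, 0, -0.12, 0, 0, 0, -1],
  [0, 0, -0.12, 0, 0, 0, -1],
  [0, 0, -0.12, 0, 0, 0, -1],
  [0, 0, -0.12, 0, 0, 0, -1],
  [0, 0, -0.12, 0, 0, 0, -1],
], force=40)

```text
t: 1.47
tool_pos: [175.3, -547.7, 303.9]
orientation: [0.803, 0.595, -0.0, 0.0]
contact_force: [0.1, 0.0, -0.0]
grip_width: -0.002
finger_force: 0.0
```

>>> jog_arm([
  [0, 0, -0.12, 0, 0, 0, -1],
  [0, 0, -0.12, 0, 0, 0, -1],
  [0, 0, -0.12, 0, 0, 0, -1],
  [0, 0, -0.12, 0, 0, 0, -1],
  [0, 0, -0.12, 0, 0, 0, -1],
  [0, 0, -0.12, 0, 0, 0, -1],
  [0, 0, -0.12, 0, 0, 0, -1],
  [0, 0, -0.12, 0, 0, 0, -1],
])

```text
t: 2.13
tool_pos: [175.3, -547.7, 304.0]
orientation: [0.438, 0.899, -0.0, 0.0]
contact_force: [0.3, -0.2, -0.5]
grip_width: -0.004
finger_force: 0.0
```

>>> jog_arm([
  [0, 0, -0.12, 0, 0, 0, -1],
  [0, 0, -0.12, 0, 0, 0, -1],
  [0, 0, -0.12, 0, 0, 0, -1],
  [0, 0, -0.12, 0, 0, 0, -1],
  [0, 0, -0.12, 0, 0, 0, -1],
  [0, 0, -0.12, 0, 0, 0, -1],
  [0, 0, -0.12, 0, 0, 0, -1],
  [0, 0, -0.12, 0, 0, 0, -1],
])

```text
t: 2.8
tool_pos: [175.3, -547.7, 304.0]
orientation: [-0.027, 1.0, -0.0, 0.0]
contact_force: [0.3, -0.6, 0.6]
grip_width: 0.001
finger_force: 0.0
```

>>> jog_arm([
  [0, 0, -0.12, 0, 0, 0, -1],
  [0, 0, -0.12, 0, 0, 0, -1],
  [0, 0, -0.12, 0, 0, 0, -1],
  [0, 0, -0.13, 0, 0, 0, -1],
  [0, 0, 0, 0, 0, 0, -1],
])

```text
t: 3.22
tool_pos: [175.3, -547.7, 303.9]
orientation: [-0.264, 0.964, -0.0, -0.0]
contact_force: [-1.2, 0.7, 0.4]
grip_width: 0.001
finger_force: 0.0
```

>>> jog_arm([
  [0, 0, 0, -0.038, 0.012, 0, -1],
  [0, 0, 0, -0.038, 0.012, 0, -1],
  [0, 0, 0, -0.038, 0.012, 0, -1],
  [0, 0, 0, -0.038, 0.012, 0, -1],
  [0, 0, 0, -0.038, 0.012, 0, -1],
  [0, 0, 0, -0.038, 0.012, 0, -1],
  [0, 0, 0, -0.038, 0.012, 0, -1],
  [0, 0, 0, -0.038, 0.012, 0, -1],
])

```text
t: 3.88
tool_pos: [389.3, -308.9, 304.2]
orientation: [-0.262, 0.965, -0.0, 0.0]
contact_force: [0.6, -0.6, 0.4]
grip_width: -0.002
finger_force: 0.0
```

>>> jog_arm([
  [0, 0, 0, -0.038, 0.012, 0, -1],
  [0, 0, 0, -0.038, 0.012, 0, -1],
  [0, 0, 0, -0.038, 0.012, 0, -1],
  [0, 0, 0, -0.012, 0.037, 0.008, -1],
  [0, 0, 0, -0.012, 0.037, 0.008, -1],
  [0, 0, 0, -0.012, 0.037, 0.008, -1],
  [0, 0, 0, -0.012, 0.037, 0.008, -1],
  [0, 0, 0, -0.012, 0.037, 0.008, -1],
])

```text
t: 4.55
tool_pos: [425.2, -30.1, 263.7]
orientation: [-0.262, 0.965, -0.0, 0.0]
contact_force: [0.6, 1.4, -0.1]
grip_width: -0.002
finger_force: 0.0
```

>>> jog_arm([
  [0, 0, 0, -0.012, 0.037, 0.008, -1],
  [0, 0, 0, -0.012, 0.037, 0.008, -1],
  [0, 0, 0, -0.012, 0.037, 0.008, -1],
  [0, 0, 0, -0.012, 0.037, 0.008, -1],
  [0, 0, 0, -0.012, 0.037, 0.008, -1],
  [0, 0, 0, -0.012, 0.037, 0.008, -1],
  [0, 0, 0, -0.012, 0.037, 0.008, -1],
  [0, 0, 0, 0, 0, 0, -1],
])

```text
t: 5.22
tool_pos: [364.2, 239.2, 206.8]
orientation: [-0.266, 0.964, 0.002, -0.0]
contact_force: [0.1, -0.3, -0.0]
grip_width: -0.003
finger_force: 0.0
```

```bash
cat > look.py <<'E'
from h import *; from plant import arm; import sys
p=np.load('p.npy');s=arm.state()
x=np.array(s['tool_pos'])-[p[0],p[1],0];print('t',s['t'],'box-frame TCP',(Ro.from_euler('z',-p[2]).apply(x)).round(1),'yaw err',s['orientation'],'F box',Ro.from_euler('z',-p[2]).apply(s['contact_force']).round(1),'q',np.round(s['qpos'],2))
n=sys.argv[1:]
if n:
    a=arm.camera('wrist')['color'][:,:,::-1];b=arm.camera('side')['color'][:,:,::-1]
    cv2.imwrite(n[0],np.hstack([cv2.resize(a,(400,300)),cv2.resize(b[100:310,180:460],(400,300))]))
E
python3 look.py pics/w1.png
```

```text
t 5.2167 box-frame TCP [-102.1   -3.4  206.8] yaw err [-2.66038256e-01  9.63961178e-01  1.50298189e-03 -4.83665913e-04] F box [-0.1 -0.3 -0. ] q [ 0.43  0.16 -0.47  0.94  0.   -0.1 ]
```

View pics/w1.png

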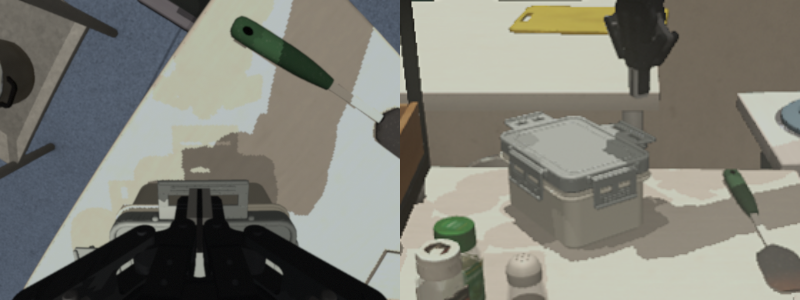

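The wrist view (left) shows the closed fingertips at (200,195), centred over the outer part of the front clip. In the side view the clip stands out at (635,133), below the gripper. I'll press down to fold it.

>>> jog_arm([
  [0, 0, 0, -0.004, 0.003, 0.012, -1],
  [0, 0, 0, 0, 0, 0.012, -1],
  [0, 0, 0, 0, 0, 0.012, -1],
  [0, 0, 0, 0, 0, 0.012, -1],
  [0, 0, 0, 0, 0, 0.012, -1],
  [0, 0, 0, 0, 0, 0.012, -1],
  [0, 0, 0, 0, 0, 0.012, -1],
  [0, 0, 0, 0, 0, 0, -1],
])

```text
t: 5.98
tool_pos: [368.0, 236.6, 122.5]
orientation: [-0.261, 0.965, -0.001, -0.001]
contact_force: [-0.7, -0.6, 0.1]
grip_width: 0.001
finger_force: 0.0
```

```bash
python3 look.py pics/w2.png
```

```text
t 5.9833 box-frame TCP [-100.2   -7.5  122.5] yaw err [-2.61193788e-01  9.65285095e-01 -5.36592858e-04 -1.48395200e-03] F box [-0.9 -0.1  0.1] q [ 0.43  0.26 -0.6   0.72 -0.   -0.1 ]
```

View pics/w2.png

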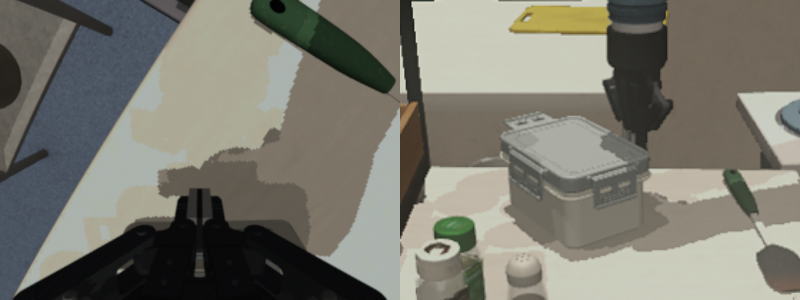

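The front clip is no longer visible beside the fingers in either view, so it has folded down behind them. I'll push it inward now.

>>> jog_arm([
  [0, 0, 0, -0.003, 0.005, 0, -1],
  [0, 0, 0, -0.003, 0, 0, -1],
  [0, 0, 0, -0.003, 0, 0, -1],
  [0, 0, 0, -0.003, 0, 0, -1],
  [0, 0, 0, 0, 0, 0, -1],
])

```text
t: 6.5
tool_pos: [375.8, 248.9, 123.6]
orientation: [-0.264, 0.965, -0.0, -0.001]
contact_force: [-2.1, -2.5, -0.9]
grip_width: 0.003
finger_force: 1.9
```

>>> jog_arm([
  [0, 0, 0, -0.001, 0, 0, -1],
  [0, 0, 0, -0.001, 0, 0, -1],
  [0, 0, 0, 0, 0, 0, -1],
])

```text
t: 6.75
tool_pos: [377.5, 249.9, 123.5]
orientation: [-0.264, 0.965, -0.0, -0.001]
contact_force: [-2.6, -1.1, -3.4]
grip_width: -0.001
finger_force: 1.6
```

>>> jog_arm([
  [0, 0, 0, -0.001, 0, 0, -1],
  [0, 0, 0, -0.001, 0, 0, -1],
  [0, 0, 0, 0, 0, 0, -1],
])

```text
t: 7.0
tool_pos: [381.6, 252.1, 124.8]
orientation: [-0.263, 0.965, 0.0, 0.002]
contact_force: [-1.1, 0.4, -0.6]
grip_width: -0.001
finger_force: 0.5
```

```bash
python3 look.py
```

```text
t 7.0 box-frame TCP [-80.5  -1.3 124.8] yaw err [-2.63474457e-01  9.64663898e-01  4.89344953e-04  2.12976662e-03] F box [-0.8  0.9 -0.6] q [ 0.44  0.29 -0.55  0.73  0.   -0.09]
```

>>> jog_arm([
  [0, 0, 0, -0.001, 0, 0, -1],
  [0, 0, 0, 0, 0, 0, -1],
])

```text
t: 7.17
tool_pos: [382.0, 252.3, 124.6]
orientation: [-0.263, 0.965, 0.0, 0.002]
contact_force: [-0.0, -0.8, 0.3]
grip_width: 0.003
finger_force: 0.2
```

>>> jog_arm([
  [0, 0, 0, -0.001, 0, 0, -1],
  [0, 0, 0, 0, 0, 0, -1],
])

```text
t: 7.33
tool_pos: [382.2, 252.5, 124.3]
orientation: [-0.263, 0.965, 0.0, 0.001]
contact_force: [-0.9, -0.6, 0.3]
grip_width: 0.002
finger_force: 0.2
```

>>> jog_arm([
  [0, 0, 0, -0.001, 0, 0, -1],
  [0, 0, 0, -0.001, 0, 0, -1],
  [0, 0, 0, 0, 0, 0, -1],
])

```text
t: 7.58
tool_pos: [382.6, 252.9, 123.7]
orientation: [-0.263, 0.965, -0.0, -0.001]
contact_force: [-2.8, -1.7, 0.8]
grip_width: 0.003
finger_force: 1.4
```

```bash
python3 look.py; python3 - <<'E'
from plant import arm; import cv2,numpy as np
b=arm.camera('side')['color'][:,:,::-1];a=arm.camera('top')['color'][:,:,::-1]
cv2.imwrite('pics/s3.png',np.hstack([cv2.resize(a[130:290,280:440],(400,400),interpolation=2),cv2.resize(b[160:280,240:360],(400,400),interpolation=2)]))
E
```

```text
t 7.5833 box-frame TCP [-79.2  -1.1 123.7] yaw err [-2.63465699e-01  9.64668521e-01 -2.22416897e-04 -6.48570533e-04] F box [-3.3 -0.   0.8] q [ 0.45  0.29 -0.54  0.73 -0.   -0.09]
```

View pics/s3.png

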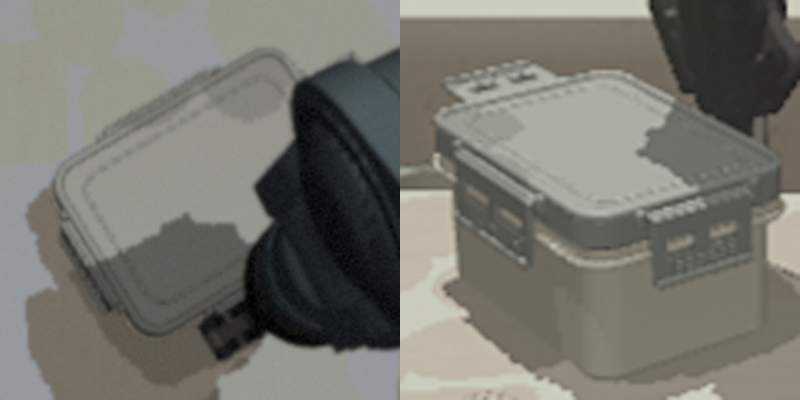

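The side view still shows the right clip standing out at (500,78). The front clip is hidden behind the gripper. The force rose, then dropped sharply, which suggests a snap. I'll press once more, then back off and look.

>>> jog_arm([
  [0, 0, 0, -0.001, 0, 0, -1],
  [0, 0, 0, 0, 0, 0, -1],
])

```text
t: 7.85
tool_pos: [382.8, 253.0, 123.5]
orientation: [-0.263, 0.965, -0.0, -0.001]
contact_force: [-5.1, -2.6, 3.6]
grip_width: 0.006
finger_force: 2.7
```

>>> jog_arm([
  [0, 0, 0, 0.01, 0, 0, -1],
  [0, 0, 0, 0.02, 0, 0, -1],
  [0, 0, 0, 0.02, 0, -0.02, -1],
  [0, 0, 0, 0, 0, -0.035, -1],
  [0, 0, 0, 0, 0, -0.035, -1],
  [0, 0, 0, 0, 0, 0, -1],
])

```text
t: 8.35
tool_pos: [344.6, 230.0, 219.9]
orientation: [-0.263, 0.965, 0.001, 0.006]
contact_force: [1.0, -0.5, 0.5]
grip_width: -0.001
finger_force: 0.0
```

```bash
python3 look.py; python3 - <<'E'
from plant import arm; import cv2,numpy as np
w=arm.camera('wrist');t=arm.camera('top')
print([(b['bbox'],b['p']) for b in arm.boxes_of(w,'clip_front')[:3]],[(b['bbox'],b['p']) for b in arm.boxes_of(t,'salt_box')[:1]])
b=arm.camera('side')['color'][:,:,::-1];a=w['color'][:,:,::-1]
cv2.imwrite('pics/s4.png',np.hstack([cv2.resize(a[240:],(400,300)),cv2.resize(b[160:280,240:400],(400,300),interpolation=2)]))
E
```

```text
t 8.35 box-frame TCP [-123.6   -1.1  219.9] yaw err [-0.26347976  0.96464654  0.00108919  0.00585513] F box [ 0.6 -0.9  0.5] q [ 0.44  0.1  -0.51  0.95  0.   -0.1 ]
[([255.6, 319.3, 386.1, 363.1], 0.75), ([363.0, 60.9, 640.0, 275.2], 0.43)] [([303.0, 148.5, 439.0, 266.3], 0.79)]
```

View pics/s4.png

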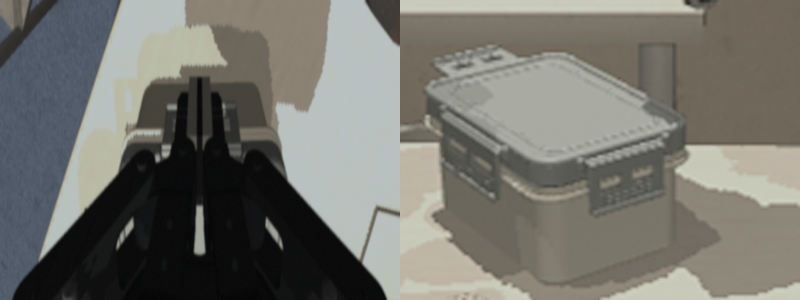

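The side view shows no front clip standing out any more, and the wrist view shows it lying flat against the wall below the rim at about (200,125). I'll check its angle numerically and go to the right-hand end.

>>> jog_arm([
  [0, 0, 0.12, 0, 0, 0, -1],
  [0, 0, 0.12, 0, 0, 0, -1],
  [0, 0, 0.12, 0, 0, 0, -1],
  [0, 0, 0.12, 0, 0, 0, -1],
  [0, 0, 0.12, 0, 0, 0, -1],
  [0, 0, 0.12, 0, 0, 0, -1],
  [0, 0, 0.12, 0, 0, 0, -1],
  [0, 0, 0.12, 0, 0, 0, -1],
])

```text
t: 9.27
tool_pos: [340.2, 227.9, 212.3]
orientation: [0.215, 0.977, -0.001, -0.001]
contact_force: [0.1, 0.3, 0.0]
grip_width: -0.002
finger_force: 0.0
```

>>> jog_arm([
  [0, 0, 0.12, 0, 0, 0, -1],
  [0, 0, 0.12, 0, 0, 0, -1],
  [0, 0, 0.12, 0, 0, 0, -1],
  [0, 0, 0.12, 0, 0, 0, -1],
  [0, 0, 0.12, 0, 0, 0, -1],
  [0, 0, 0, 0, 0, 0, -1],
])

```text
t: 9.77
tool_pos: [340.2, 227.9, 212.4]
orientation: [0.492, 0.871, -0.001, -0.001]
contact_force: [-0.2, 0.5, -0.3]
grip_width: 0.0
finger_force: 0.0
```

```bash
python3 look.py; python3 - <<'E'
from h import *; from plant import arm
w=arm.camera('wrist');t=arm.camera('top')
H=w['hand_eye'];p=np.load('p.npy')
# earlier wrist shot pose: project the front clip's free-edge corners for several angles
T=np.eye(4);T[:3,:3]=Ro.from_quat([-0.26348,0.96465,0.00109,0.00586]).as_matrix();T[:3,3]=[344.6,230,219.9]
C=np.linalg.inv(T@H);c=dict(w,R=C[:3,:3],t=C[:3,3])
for th in(0,.2,.32,.6,1.2):
    s,k=np.sin(th),np.cos(th)
    print(th,proj(c,box(p,[[-63.5-34*s-7.7*k,y,90-34*k+7.7*s] for y in(-39,39)])).round())
print('hinge',proj(c,box(p,[[-63.5-4,y,90] for y in(-39,39)])).round())
im=t['color'][:,:,::-1].copy()
b=arm.boxes_of(t,'clip_right');print([(x['bbox'],x['p']) for x in b[:3]]);print([(x['bbox'],x['p']) for x in arm.boxes_of(t,'salt_box')[:1]])
cv2.polylines(im,[proj(t,box(p,[[-62,-86,95],[-62,86,95],[62,86,95],[62,-86,95]])).round().astype(int)],True,(0,0,255))
cv2.imwrite('pics/t5.png',cv2.resize(im[135:285,280:460],(720,600),interpolation=2))
E
```

```text
t 9.7667 box-frame TCP [-128.4   -0.7  212.4] yaw err [ 4.91989684e-01  8.70599783e-01 -1.19361328e-03 -8.61807585e-04] F box [ 0.   0.5 -0.3] q [ 0.43  0.11 -0.52  0.95  0.    1.46]
0 [[265. 319.]
 [379. 318.]]
0.2 [[264. 312.]
 [380. 311.]]
0.32 [[263. 308.]
 [381. 307.]]
0.6 [[261. 302.]
 [382. 302.]]
1.2 [[256. 303.]
 [388. 302.]]
hinge [[258. 352.]
 [387. 352.]]
[([401.9, 148.7, 439.5, 195.6], 0.8)]
[([302.0, 149.7, 440.0, 266.3], 0.91)]
```

View pics/t5.png

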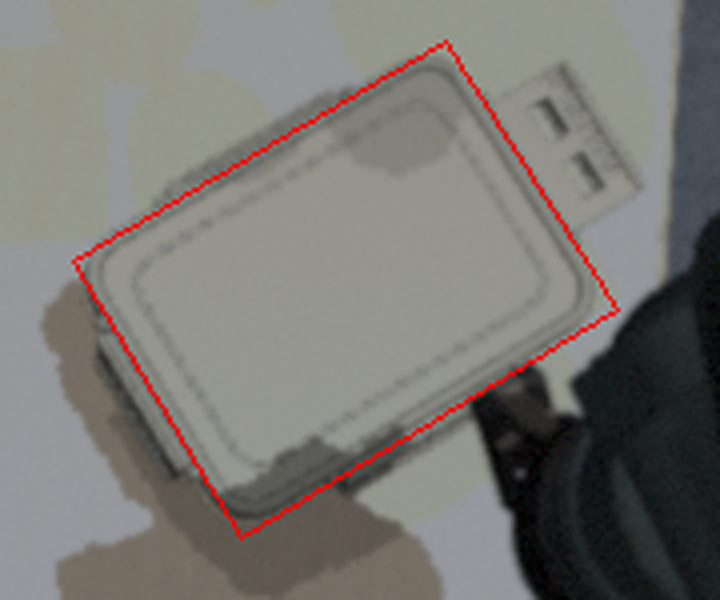

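The bbox top edge at row 319 matches the front clip at angle 0, which is locked. The top view shows the box still on the fitted outline, and the right clip open around (590,140). I'll fold that one next.

>>> jog_arm([
  [0, 0, 0, -0.03, 0.025, 0, -1],
  [0, 0, 0, -0.03, 0.025, 0, -1],
  [0, 0, 0, -0.03, 0.026, 0, -1],
  [0, 0, 0, -0.03, 0.026, 0, -1],
  [0, 0, 0, 0, 0.026, 0, -1],
  [0, 0, 0, 0, 0, 0, -1],
  [0, 0, 0, 0, 0, 0, -1],
])

```text
t: 10.55
tool_pos: [513.5, 191.8, 213.2]
orientation: [0.491, 0.871, -0.0, -0.0]
contact_force: [0.1, 0.1, 0.1]
grip_width: 0.001
finger_force: 0.0
```

```bash
python3 look.py pics/w6.png
```

```text
t 10.55 box-frame TCP [   1.5 -120.9  213.2] yaw err [ 4.90817668e-01  8.71262271e-01 -1.72562674e-04 -2.03440766e-04] F box [0.1 0.  0.1] q [ 0.24  0.37 -0.17  1.03  0.    1.27]
```

View pics/w6.png

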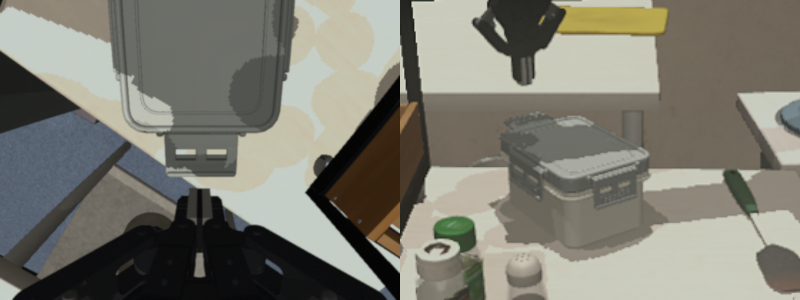

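The fingers are lined up with the middle of the right clip: clip at (200,155) and fingertip at (200,192) in the wrist view. Now I'll fold and push as before.

>>> jog_arm([
  [0, 0, 0, -0.002, 0, 0.013, -1],
  [0, 0, 0, 0, 0, 0.013, -1],
  [0, 0, 0, 0, 0, 0.013, -1],
  [0, 0, 0, 0, 0, 0.013, -1],
  [0, 0, 0, 0, 0, 0.013, -1],
  [0, 0, 0, 0, 0, 0.013, -1],
  [0, 0, 0, 0, 0, 0.013, -1],
  [0, 0, 0, 0, 0, 0, -1],
])

```text
t: 11.32
tool_pos: [510.5, 189.7, 120.7]
orientation: [0.491, 0.871, -0.002, -0.002]
contact_force: [-1.0, -1.4, 0.1]
grip_width: -0.0
finger_force: 0.2
```

```bash
python3 look.py pics/w7.png
```

```text
t 11.3167 box-frame TCP [  -2.2 -121.2  120.7] yaw err [ 0.49055215  0.87140824 -0.00191031 -0.00162099] F box [-1.6 -0.7  0.1] q [ 0.24  0.45 -0.32  0.81 -0.    1.26]
```

View pics/w7.png

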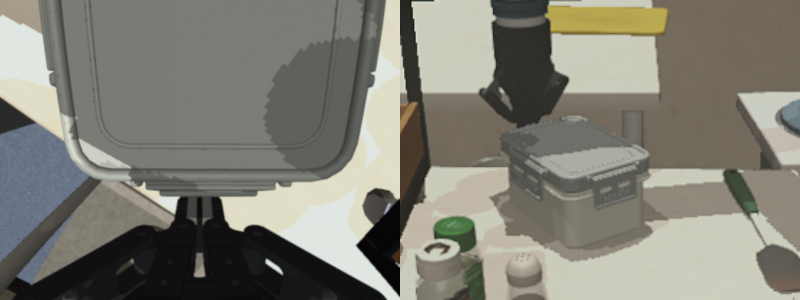

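The wrist view shows the right clip folded down, with only its edge visible at (207,190). I'll push it inward.

>>> jog_arm([
  [0, 0, 0, 0.003, 0, 0, -1],
  [0, 0, 0, 0.003, 0, 0, -1],
  [0, 0, 0, 0.003, 0, 0, -1],
  [0, 0, 0, 0.002, 0, 0, -1],
  [0, 0, 0, 0, 0, 0, -1],
])

```text
t: 11.83
tool_pos: [508.3, 199.3, 123.2]
orientation: [0.491, 0.871, -0.0, 0.001]
contact_force: [3.0, -3.2, -1.7]
grip_width: 0.002
finger_force: 2.2
```

>>> jog_arm([
  [0, 0, 0, 0.001, 0, 0, -1],
  [0, 0, 0, 0.001, 0, 0, -1],
  [0, 0, 0, 0, 0, 0, -1],
])

```text
t: 12.08
tool_pos: [506.7, 201.8, 123.0]
orientation: [0.491, 0.871, 0.0, -0.0]
contact_force: [1.0, -0.6, -1.0]
grip_width: 0.002
finger_force: 0.6
```

>>> jog_arm([
  [0, 0, 0, 0.001, 0, 0, -1],
  [0, 0, 0, 0.001, 0, 0, -1],
  [0, 0, 0, 0, 0, 0, -1],
])

```text
t: 12.33
tool_pos: [505.5, 203.4, 123.0]
orientation: [0.491, 0.871, 0.0, -0.0]
contact_force: [0.1, -0.7, 0.3]
grip_width: 0.001
finger_force: 0.0
```

>>> jog_arm([
  [0, 0, 0, 0.001, 0, 0, -1],
  [0, 0, 0, 0.001, 0, 0, -1],
  [0, 0, 0, 0, 0, 0, -1],
])

```text
t: 12.58
tool_pos: [504.8, 204.7, 122.9]
orientation: [0.491, 0.871, -0.0, 0.0]
contact_force: [0.9, -0.5, -0.7]
grip_width: 0.002
finger_force: 0.7
```

```bash
python3 look.py
```

```text
t 12.5833 box-frame TCP [   0.7 -105.4  122.9] yaw err [ 4.91090558e-01  8.71108490e-01 -1.05241420e-04  2.27700609e-04] F box [ 0.5 -0.8 -0.7] q [ 0.27  0.44 -0.32  0.81 -0.    1.3 ]
```

The force drop looks like a snap. I'll press a little more until it meets firm resistance.

>>> jog_arm([
  [0, 0, 0, 0.001, 0, 0, -1],
  [0, 0, 0, 0.001, 0, 0, -1],
  [0, 0, 0, 0, 0, 0, -1],
])

```text
t: 12.83
tool_pos: [504.5, 205.2, 122.9]
orientation: [0.492, 0.871, -0.001, 0.002]
contact_force: [2.7, -5.9, -1.3]
grip_width: 0.005
finger_force: 3.2
```

>>> jog_arm([
  [0, 0, 0, 0.001, 0, 0, -1],
  [0, 0, 0, 0, 0, 0, -1],
])

```text
t: 13.0
tool_pos: [504.4, 205.5, 123.0]
orientation: [0.492, 0.871, -0.002, 0.002]
contact_force: [3.8, -7.7, -2.4]
grip_width: -0.003
finger_force: 4.2
```

Firm stop at 8.6 N, so I'll back off and look.

>>> jog_arm([
  [0, 0, 0, -0.01, 0, 0, -1],
  [0, 0, 0, -0.02, 0, 0, -1],
  [0, 0, 0, -0.02, 0, -0.02, -1],
  [0, 0, 0, 0, 0, -0.035, -1],
  [0, 0, 0, 0, 0, -0.035, -1],
  [0, 0, 0, 0, 0, 0, -1],
  [0, 0, 0, 0, 0, 0, -1],
])

```text
t: 13.58
tool_pos: [530.9, 164.8, 215.5]
orientation: [0.491, 0.871, 0.002, 0.002]
contact_force: [0.4, 0.2, -0.1]
grip_width: 0.004
finger_force: 0.0
```

```bash
python3 - <<'E'
from h import *; from plant import arm
s=arm.state();w=arm.camera('wrist');t=arm.camera('top');d=arm.camera('side');p=np.load('p.npy')
T=np.eye(4);T[:3,:3]=Ro.from_quat(s['orientation']).as_matrix();T[:3,3]=s['tool_pos']
C=np.linalg.inv(T@w['hand_eye']);c=dict(w,R=C[:3,:3],t=C[:3,3])
for th in(0,.2,.32,.6):
    a,k=np.sin(th),np.cos(th)
    print(th,proj(c,box(p,[[x,-87.5-34*a-7.7*k,90-34*k+7.7*a] for x in(-30,30)])).round())
print('lid edge',proj(c,box(p,[[x,-86,98] for x in(-60,60)])).round())
print([(x['bbox'],x['p']) for x in arm.boxes_of(w,'clip_right')[:3]],[(x['bbox'],x['p']) for x in arm.boxes_of(t,'salt_box')[:1]])
r=lambda m,sz:cv2.resize(m[:,:,::-1],sz,interpolation=2)
cv2.imwrite('pics/f.png',np.vstack([np.hstack([r(t['color'][130:280,280:480],(400,300)),r(d['color'][160:280,220:380],(400,300))]),np.hstack([r(w['color'],(400,300)),r(w['color'][180:360,200:440],(400,300))])]))
E
```

```text
0 [[262. 157.]
 [365. 157.]]
0.2 [[262. 169.]
 [365. 169.]]
0.32 [[262. 176.]
 [365. 176.]]
0.6 [[261. 191.]
 [366. 191.]]
lid edge [[186. 146.]
 [439. 147.]]
[([255.5, 145.5, 379.2, 160.5], 0.61)] [([303.9, 153.4, 425.5, 266.4], 0.69)]
```

View pics/f.png

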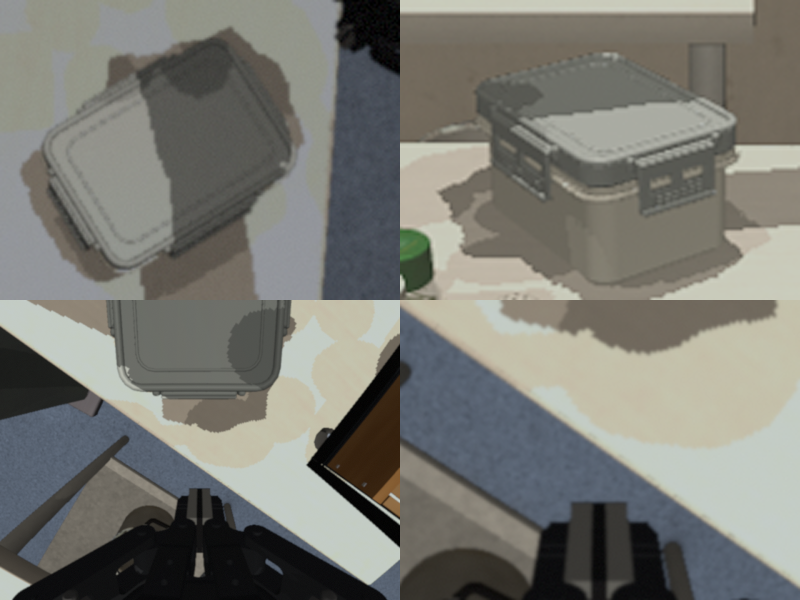

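The right clip's edge is at row about 160, where row 157 means locked. In the top, side and wrist views all four clips lie flat, the box is in place and the robot is clear.

```bash
python3 -c "
from plant import arm
print(arm.hand_in())"
```

```text
the job is handed in; nothing more can be done
None
```

The front and right-hand clips are both snapped shut, the box hasn't noticeably moved, the other two clips still look locked, and I handed the job in at about 14 s; no verdict came back.

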